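# Nest the empty rivet cups on the cork mat

## Task

The three aluminium rivet cups are empty: stand the one from the bench on the round cork mat, take the other two out of the sloping rack and nest them into it, one inside the other in either order, so that all three make one straight upright stack on the mat, each fully home in the one below. Set every cup down gently, do not drop it, and leave the jar, the hammer and the shoe last where they are.

Things in the scene. Friction and masses are not known exactly. Their poses are not given: they have to be found in the camera images.
- cup_bench: Tapered aluminium cup, 90 mm tall: foot 37 mm across, 55 at 60 mm up, then a step to a straight collar 66 mm across (62 to 90 mm up), mouth 61, inner floor 30 mm up, 0.15 kg. Origin: centre of the foot's underside; z up its axis, out of the mouth. Stands on the bench, on the robot's side of the mat. A same cup nested in it stands on its inner floor, 30 mm higher, with 2 mm of play.
- cup_left: Tapered aluminium cup, 90 mm tall: foot 37 mm across, 55 at 60 mm up, then a step to a straight collar 66 mm across (62 to 90 mm up), mouth 61, inner floor 30 mm up, 0.15 kg. Origin: centre of the foot's underside; z up its axis, out of the mouth. Stands in the rack's +y hole, tilted 35 degrees, its mouth leaning to the rack's -x side.
- cup_right: Tapered aluminium cup, 90 mm tall: foot 37 mm across, 55 at 60 mm up, then a step to a straight collar 66 mm across (62 to 90 mm up), mouth 61, inner floor 30 mm up, 0.15 kg. Origin: centre of the foot's underside; z up its axis, out of the mouth. Stands in the rack's -y hole, tilted 35 degrees, its mouth leaning to the rack's -x side.
- mat: Fixed round cork mat, 110 mm across and 6 mm thick; origin: centre of its underside, on the bench.
- rack: Fixed wooden rack, 230 mm wide (y): a board 100 mm deep, 10 thick, sloping 35 degrees (upper face looks to -x and up), on posts. Two 59 mm square holes 120 mm apart; in each a cup stands, foot on a ledge 58 mm below, collar above the board; it comes out along its axis, free after 60 mm. Origin: on the bench under the board's middle; -x is the front, z up.
- rack_left (a point): Centre of the rack's +y hole, on the upper face of the board, 80 mm above the bench.
- rack_right (a point): Centre of the rack's -y hole, on the upper face of the board, 80 mm above the bench.
- jar: Bystander: closed glass jar, 60 mm across, 100 mm tall, upright, between rack and mat on the robot's side. Origin: centre of its underside.
- hammer: Bystander: hammer, 240 mm long, lying on the bench in front of the rack. Origin on the bench under its middle, y along the handle to the head.
- shoe_last: Bystander: wooden shoe last (foot form), 240 mm long, 70 mm wide, 105 mm tall, standing lengthwise (x) between rack and mat on the far side. Origin: centre of its underside.
Things that resemble listed ones, but are neither listed nor needed, are in the scene too. Leave any pink or turquoise look-alike of the cup_right alone.

How it is judged (in metres and radians):
At the end, for the whole second after the job is handed in: The bench cup stands on the cork mat, within 36 mm of its centre; one rack cup is nested in it and the other in that one, each 30 mm (within 3) above the cup below and its axis within 5 mm of it; all three upright within 0.08 rad and at rest (horizontal distance between cup_bench and mat below 0.036 m and z of cup_bench in the frame of mat between 0.003 and 0.009 m and angle between cup_bench's own z axis and vertical below 0.08 rad and ((horizontal distance between cup_left and cup_bench below 0.005 m and z of cup_left in the frame of cup_bench between 0.027 and 0.033 m and angle between each of cup_left, cup_right's own z axis and vertical below 0.08 rad and horizontal distance between cup_right and cup_left below 0.005 m and z of cup_right in the frame of cup_left between 0.027 and 0.033 m) or (horizontal distance between cup_right and cup_bench below 0.005 m and z of cup_right in the frame of cup_bench between 0.027 and 0.033 m and angle between each of cup_right, cup_left's own z axis and vertical below 0.08 rad and horizontal distance between cup_left and cup_right below 0.005 m and z of cup_left in the frame of cup_right between 0.027 and 0.033 m)) and linear speed of each of cup_bench, cup_left, cup_right below 0.02 m/s); the robot touches nothing.
It fails at once if a cup was dropped or knocked: it moved faster than 0.7 m/s while not in the fingers (a fall of about 25 mm) ((linear speed of cup_bench above 0.7 m/s and contact force between cup_bench and the fingers below 0.1 N) or (linear speed of cup_left above 0.7 m/s and contact force between cup_left and the fingers below 0.1 N) or (linear speed of cup_right above 0.7 m/s and contact force between cup_right and the fingers below 0.1 N)).
It fails at once if the jar, the hammer or the shoe last was moved by more than 25 mm (distance of any of jar, hammer, shoe_last from where it was at the start of the episode above 0.025 m).
It also fails if it takes over 69 s, if anything falls off the work surface, if the arm or the gripper's body presses on something with over 40 N, if the wrist force passes 120 N, or if a joint passes its speed limit or range.

## Robot

A 6-joint arm with a two-finger parallel gripper is mounted at the origin on the work surface. World frame = base frame: x ahead of the robot, y to its left, z up, the work surface at z = 0. Lengths are in m, angles in degrees, forces in N, time in s.
With the tool pointing down it reaches from about 0.3 to 0.75 m from the base axis. Payload 8.5 kg.
Tool frame: the origin (TCP) lies midway between the tips of the shut fingers; the grasp point (between the pads) lies grasp_offset behind it (grasp_offset is the distance from the TCP to the grasp point, in m); z points along the fingers, y is the line along which they close (so a half turn about z gives the same grasp; the last joint's range is limited). The gripper opens to 85 mm and grips with 20 to 120 N. Pads are 22 mm wide; open, the fingers measure 114 mm over their backs; the gripper's body (76 mm by 85 mm) begins 54 mm behind the grasp point. The pads swing forward as they close: fully open they stand 13 mm farther back than shut.
Start: joints at [53.669, 21.807, 74.336, -0, 83.858, -12.336], TCP at [0.224, 0.502, 0.231] pointing down, gripper open.
Joint ranges: [-178.18, 178.18], [-50.72, 133.34], [12.68, 142.11], [-81.47, 261.47], [9.98, 163.14], [-165.26, 165.26]. Speed limits (degrees/s): [136.94, 136.94, 180, 180, 180, 180].

## Interface

Orientations are given as a 3x3 rotation matrix whose columns are the frame's x, y, z axes.
In Python, from rig import observe, get_image, camera_params, close_job, grasp_offset gives the robot as it stands.
- The arm moves only by the shell command python3 -m handwheel 'ROWS' [OPENING] [FORCE]. ROWS is JSON, a list of rows, each a list of 2 entries, a list of its own where there are three numbers: the shift along the tool's x, y, z as a fraction of full scale, then the turn, a rotation vector about the tool's x, y, z as a fraction of full scale. In form: [[[dx, dy, dz], [ax, ay, az]], ...]. A call has 1 to 10 rows; each row is the pose to reach, as a shift and turn from the pose commanded when the call began, along the tool's axes at that moment, turning the shorter way round; what a row does not reach only later rows make up. Full scale, the value 1, is 0.5 m for a shift and pi rad for a turn. A row lasts 1/10 s, in which the tool goes at most 50 mm and 8.59 degrees, less where a joint would pass 70% of its speed; a pose out of reach is approached as far as the arm can. A call with a number of a shift or a turn outside -1 to 1 is refused whole. A call with a gripper value outside its range is refused whole. OPENING is the opening, from 0 (shut) to 1 (fully open), set as the call begins (- or left out, the last holds). The fingers move at their own pace and stop on an object; FORCE is the grip in N (left out, the last holds). Time passes only in rows, so rows that repeat a pose let the fingers close. It gives the time, the measured TCP pose, the force, the opening and the grip force at its end, in the units of the state.
- observe(): the state, without advancing time (a new reading comes with each control period).
- get_image(name): name is "scene" or "top"; returns (picture, depth): 384x512x3 uint8, red, green, blue; 384x512 float32, m along the optical axis (not along the pixel's ray), 0 where there is no reading.
- camera_params(name): a dict with "K" (3x3 intrinsics, pixels), "R" (3x3) and "t" (3): a world point X has camera coordinates R X + t. Camera axes: x right, y down, z forward; pixel columns grow to the right and rows downward; lengths in m; the calibration is good to about 2 mm. A picture is of the moment at which its call begins. camera_params takes no time and is no camera call.
- close_job(): hands the job in; it is judged then, once.
The state is a dict: "time_s": time; "q": joint angles; "qvel": joint speeds; "joint_efforts": joint torques, N m; "position": TCP position; "tool_rot": TCP orientation; "ft_force": force on the tool from outside, world axes, zero at the start; "wrist_torque": the same for the moment, N m; "grip_width": finger opening in m; "gripper_force": force on a finger pad.
Only numpy, scipy, OpenCV 4.12 (cv2) and the standard library are available. Lean on these libraries where they do the work, as an engineer would, in place of code of your own. Each camera call takes 0.05 s, during which the arm holds its last target. There are 200 camera calls.

## Working session

There is one attempt and no reset: what is moved stays moved. The work goes in short steps, Python scripts to look and compute and a shell command to move; the robot and the scene stay as the last step left them, time stands still between calls to the robot, and variables do not carry over. Pictures are saved under pics/ and viewed, at most 10 in all, crops included, and the job is handed in when it is done.

```bash
mkdir -p pics; ls; python3 - <<'E'
from rig import *
import cv2,numpy as np
o=observe();print({k:np.round(v,3).tolist() for k,v in o.items()});print(grasp_offset)
for n in("scene","top"):
    im,d=get_image(n);np.save(f"pics/{n}0.npy",im);np.save(f"pics/{n}0d.npy",d)
    cv2.imwrite(f"pics/{n}0.png",cv2.resize(im[:,:,::-1],(800,600)))
    c=camera_params(n);print(n,np.round(c["K"],1).tolist(),np.round(c["R"],3).tolist(),np.round(c["t"],3).tolist(),(-c["R"].T@c["t"]).round(3))
E
```

```text
pics
{'time_s': 0.0, 'q': [53.67, 21.841, 74.386, 0.0, 83.859, -12.336], 'qvel': [0.022, 0.064, -0.005, 0.02, -0.078, -0.057], 'joint_efforts': [-0.001, -44.848, -23.127, -0.0, 0.005, 0.0], 'position': [0.223, 0.502, 0.231], 'tool_rot': [[-0.914, 0.407, -0.001], [0.407, 0.914, -0.001], [0.0, -0.001, -1.0]], 'ft_force': [-0.079, -0.808, 0.054], 'wrist_torque': [0.006, -0.008, -0.029], 'gripper_force': 0.0, 'grip_width': 0.085}
0.0187
scene [[393.9, 0.0, 262.9], [0.0, 393.9, 188.1], [0.0, 0.0, 1.0]] [[0.556, 0.831, -0.005], [0.674, -0.455, -0.581], [-0.485, 0.32, -0.814]] [-0.243, -0.38, 1.454] [ 1.097 -0.436  0.961]
top [[445.9, 0.0, 257.5], [0.0, 445.9, 188.6], [0.0, 0.0, 1.0]] [[-0.063, -0.998, -0.0], [-0.976, 0.062, -0.209], [0.208, -0.013, -0.978]] [-0.066, 0.574, 1.207] [ 0.304 -0.086  1.3  ]
```

View pics/top0.png

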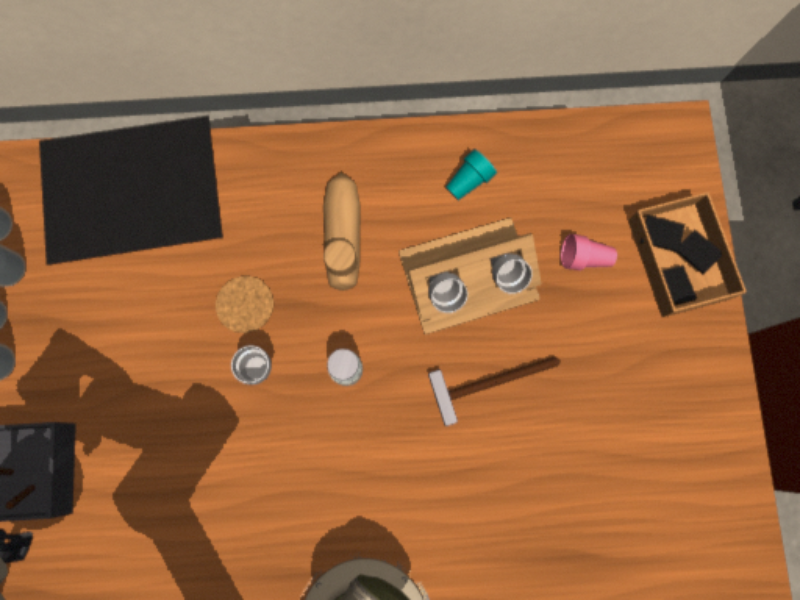

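View pics/scene0.png

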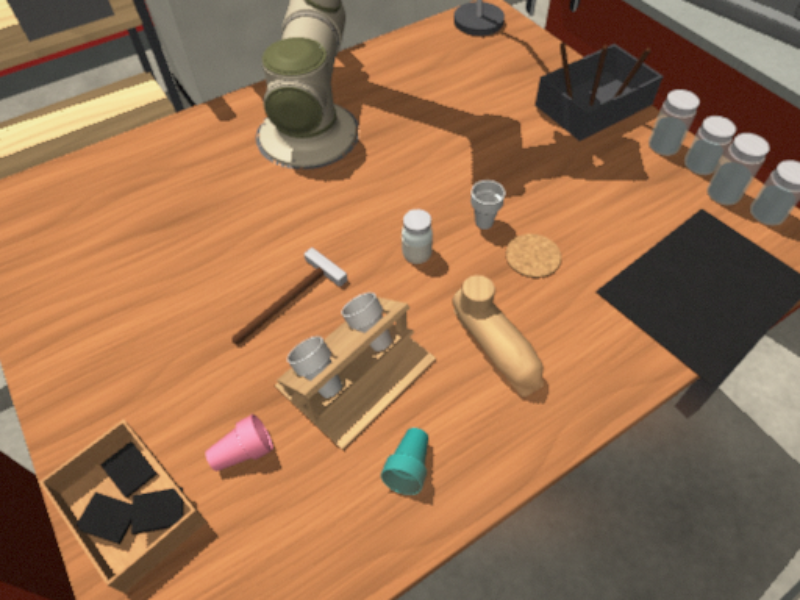

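The top view (800×600 picture) shows the mat at (245,303), the bench cup at (251,365), the jar at (344,366), the last at (342,230), the rack cups at (447,291) and (512,272), and the hammer at (498,390). The scene view confirms that both rack cups are silver and lean toward the robot.

```bash
cat > h.py <<'E'
import numpy as np,cv2
from rig import camera_params
def cloud(n,d):
    c=camera_params(n);K=c["K"];v,u=np.mgrid[:d.shape[0],:d.shape[1]]
    P=np.stack([(u-K[0,2])/K[0,0]*d,(v-K[1,2])/K[1,1]*d,d],-1)
    return (P-c["t"])@c["R"]
def circ(P):
    A=np.c_[2*P[:,:2],np.ones(len(P))];s=np.linalg.lstsq(A,(P[:,:2]**2).sum(1),rcond=None)[0]
    return s[:2],np.sqrt(s[2]+s[0]**2+s[1]**2)
def ray(n,uv,z):
    c=camera_params(n);d=c["R"].T@np.linalg.solve(c["K"],[uv[0],uv[1],1]);o=-c["R"].T@c["t"]
    return o+d*(z-o[2])/d[2]
E
python3 - <<'E'
from h import *
im=np.load("pics/top0.npy");C={n:cloud(n,np.load(f"pics/{n}0d.npy")) for n in("top","scene")}
P=C["top"];s=.64
def win(u,v,r): return np.s_[int(v*s-r*s):int(v*s+r*s),int(u*s-r*s):int(u*s+r*s)]
for nm,u,v,r in [("mat",245,303,10),("cup",251,365,25),("jar",344,366,25),("last",342,230,70),("L",447,291,25),("R",512,272,25),("ham",498,390,70)]:
    Q=P[win(u,v,r)].reshape(-1,3);print(nm,P[int(v*s),int(u*s)].round(3),"zmax",np.sort(Q[:,2])[-5:].round(3))
# mat: colour contour
hsv=cv2.cvtColor(im,cv2.COLOR_RGB2HSV);w=win(245,303,45)
print("mat hsv",hsv[int(303*s),int(245*s)],"bench",hsv[int(303*s),int(200*s)])
Pm=P[win(245,303,34)].reshape(-1,3);Pm=Pm[(Pm[:,2]>.003)&(Pm[:,2]<.012)];print("mat",Pm.mean(0),len(Pm),Pm.min(0),Pm.max(0))
for n in C:
    Q=C[n].reshape(-1,3)
    for nm,u,v,zl,zh in[("cup",251,365,.08,.1),("jar",344,366,.09,.11)]:
        c0=ray("top",(u*s,v*s),.09)
        q=Q[(np.hypot(*(Q[:,:2]-c0[:2]).T)<.05)&(Q[:,2]>zl)&(Q[:,2]<zh)];print(n,nm,len(q),circ(q) if len(q)>5 else"",q.mean(0),q[:,2].max())
    c0=ray("top",(470*s,275*s),.08)
    q=Q[(np.hypot(*(Q[:,:2]-c0[:2]).T)<.15)&(Q[:,2]>.04)&(Q[:,2]<.16)]
    # plane of the board: RANSAC
    rng=np.random.default_rng(0);best=0
    for _ in range(500):
        a,b,c=q[rng.choice(len(q),3,False)];m=np.cross(b-a,c-a)
        if np.linalg.norm(m)<1e-6: continue
        m/=np.linalg.norm(m);m*=np.sign(m[2])
        if abs(m[2]-.819)>.05: continue
        i=abs((q-a)@m)<.003
        if i.sum()>best: best=i.sum();I=i
    b=q[I];c=b.mean(0);m=np.linalg.svd(b-c)[2][2];m*=np.sign(m[2])
    print(n,"board",best,"normal",m.round(3),"yaw(-x dir)",np.degrees(np.arctan2(-m[1],-m[0])).round(1))
    rect=cv2.minAreaRect(b[:,:2].astype(np.float32));print("minrect",rect, c)
    h=(q-c)@m
    for nm,u,v in[("L",447,291),("R",512,272)]:
        c1=ray("top",(u*s,v*s),.1)
        k=q[(h>.02)&(h<.045)&(np.linalg.norm(q-c1,axis=1)<.06)];hk=(k-c)@m;t=k[hk>.022]
        ex=np.cross([0,0,1],m);ex/=np.linalg.norm(ex);ey=np.cross(m,ex)
        pc=np.c_[(t-c)@ex,(t-c)@ey];cc,r=circ(pc);print(nm,len(t),"h",np.percentile(hk,[90,98]).round(4),"axis foot-on-board",(c+cc[0]*ex+cc[1]*ey).round(4),"r",r)
E
```

```text
mat [0.585 0.197 0.008] zmax [0.012 0.012 0.012 0.012 0.013]
cup [0.463 0.183 0.03 ] zmax [1.3 1.3 1.3 1.3 1.3]
jar [0.441 0.007 0.106] zmax [1.3 1.3 1.3 1.3 1.3]
last [0.697 0.004 0.066] zmax [1.3 1.3 1.3 1.3 1.3]
L [ 0.574 -0.185  0.045] zmax [0.126 1.3   1.3   1.3   1.3  ]
R [ 0.601 -0.305  0.05 ] zmax [0.127 1.3   1.3   1.3   1.3  ]
ham [ 0.392 -0.267 -0.   ] zmax [1.3 1.3 1.3 1.3 1.3]
mat hsv [ 15 149 185] bench [ 13 179 181]
mat [0.58306898 0.19767159 0.00662444] 1062 [0.52001871 0.13458669 0.00300292] [0.65465303 0.26084554 0.01194607]
top cup 112 (array([0.4565041 , 0.17126903]), np.float64(0.03150354105502295)) [0.45740654 0.17270735 0.08805464] 0.09606733816886052
top jar 301 (array([0.44551131, 0.00959347]), np.float64(0.01868177185909559)) [0.44536601 0.00955261 0.100309  ] 0.1062022741217875
top board 1345 normal [-0.562 -0.137  0.816] yaw(-x dir) 13.7
minrect ((0.5892050266265869, -0.23632864654064178), (0.08407315611839294, 0.23063233494758606), 13.632674217224121) [ 0.59244091 -0.23171528  0.08398812]
L 132 h [0.0341 0.0364] axis foot-on-board [ 0.5719 -0.178   0.0788] r 0.03167296976986705
R 146 h [0.0339 0.0361] axis foot-on-board [ 0.5999 -0.2948  0.0786] r 0.03150753099745683
scene cup 128 (array([0.4569999 , 0.16691772]), np.float64(0.031600152860719904)) [0.45761933 0.1654187  0.08634054] 0.0923158486095234
scene jar 227 (array([0.44746201, 0.00453926]), np.float64(0.019844073061466804)) [0.44866903 0.00380201 0.0988122 ] 0.1043699961732519
scene board 1036 normal [-0.553 -0.132  0.822] yaw(-x dir) 13.4
minrect ((0.5900826454162598, -0.23997023701667786), (0.08646003156900406, 0.2308846116065979), 13.058115005493164) [ 0.60315311 -0.24810431  0.08909113]
L 198 h [0.0325 0.0339] axis foot-on-board [ 0.5713 -0.183   0.0782] r 0.03165132484666994
R 219 h [0.0326 0.0341] axis foot-on-board [ 0.5992 -0.2995  0.0782] r 0.0315940815776105
```

```bash
cat >> h.py <<'E'
from scipy.spatial.transform import Rotation as Rn
def down(h,tilt=0,head=0):
    """tool pointing down with closing axis heading h deg; or tool z tilted by tilt toward heading head"""
    z=np.array([np.sin(np.radians(tilt))*np.cos(np.radians(head)),np.sin(np.radians(tilt))*np.sin(np.radians(head)),-np.cos(np.radians(tilt))])
    y=np.array([np.cos(np.radians(h)),np.sin(np.radians(h)),0]);y-=z*(y@z);y/=np.linalg.norm(y)
    return np.c_[np.cross(y,z),y,z]
def step(p,R=None,o=None):
    from rig import observe
    o=o or observe();R0=np.array(o["tool_rot"]);s=R0.T@(np.array(p)-o["position"])/.5
    a=Rn.from_matrix(R0.T@R).as_rotvec()/np.pi if R is not None else np.zeros(3)
    print("shift",s.round(4).tolist(),"turn",a.round(4).tolist(),"t",o["time_s"],"q",np.round(o["q"],1))
E
python3 -c "
from h import *
step([.457,.169,.17],down(66))"
```

```text
shift [-0.6977, -0.4188, 0.1219] turn [-0.0004, -0.0001, 0.0] t 0.1 q [ 53.7  21.8  74.4  -0.   83.9 -12.3]
```

```bash
python3 -m handwheel '[[[-0.6977,-0.4188,0.05],[0,0,0]],[[-0.6977,-0.4188,0.1219],[0,0,0]],[[-0.6977,-0.4188,0.1219],[0,0,0]],[[-0.6977,-0.4188,0.1219],[0,0,0]],[[-0.6977,-0.4188,0.1219],[0,0,0]],[[-0.6977,-0.4188,0.1219],[0,0,0]],[[-0.6977,-0.4188,0.1219],[0,0,0]],[[-0.6977,-0.4188,0.1219],[0,0,0]],[[-0.6977,-0.4188,0.1219],[0,0,0]],[[-0.6977,-0.4188,0.1219],[0,0,0]]]' 1 30
python3 -c "
from h import *
step([.457,.169,.058],down(66))"
```

```text
time_s: 1.1
position: [0.4577, 0.1681, 0.1698]
tool_rot: [[-0.912, 0.409, -0.001], [0.409, 0.912, -0.0], [0.001, -0.001, -1.0]]
ft_force: [0.2, 0.5, 0.3]
grip_width: 0.085
gripper_force: 0.0
shift [0.0017, 0.0013, 0.2235] turn [-0.0002, -0.0004, -0.0009] t 1.1 q [  6.2  19.   89.8   0.   71.3 -59.6]
```

```bash
python3 -m handwheel '[[[0.0017,0.0013,0.06],[0,0,0]],[[0.0017,0.0013,0.13],[0,0,0]],[[0.0017,0.0013,0.19],[0,0,0]],[[0.0017,0.0013,0.2235],[0,0,0]],[[0.0017,0.0013,0.2235],[0,0,0]]]' 1 20
python3 -m handwheel '[[[0,0,0],[0,0,0]],[[0,0,0],[0,0,0]],[[0,0,0],[0,0,0]],[[0,0,0],[0,0,0]],[[0,0,0],[0,0,0]],[[0,0,0],[0,0,0]],[[0,0,0],[0,0,0]],[[0,0,0],[0,0,0]]]' 0.6 20
```

```text
time_s: 1.6
position: [0.4547, 0.1715, 0.0571]
tool_rot: [[-0.914, 0.405, -0.004], [0.405, 0.914, -0.0], [0.004, -0.002, -1.0]]
ft_force: [-0.0, 0.7, -0.0]
grip_width: 0.0854
gripper_force: 0.0
time_s: 2.4
position: [0.4573, 0.1707, 0.0599]
tool_rot: [[-0.913, 0.407, 0.003], [0.407, 0.913, 0.001], [-0.002, 0.002, -1.0]]
ft_force: [-1.2, 2.2, 7.2]
grip_width: 0.0652
gripper_force: 23.2
```

```bash
python3 -m handwheel '[[[0,0,0],[0,0,0]],[[0,0,0],[0,0,0]],[[0,0,0],[0,0,0]],[[0,0,0],[0,0,0.04]],[[0,0,0],[0,0,0.08]],[[0,0,0],[0,0,0.12]],[[0,0,0],[0,0,0.16]],[[0,0,0],[0,0,0.2]],[[0,0,0],[0,0,0.24]],[[0,0,0],[0,0,0.28]]]' 1 20
python3 -m handwheel '[[[0,0,0],[0,0,0.04]],[[0,0,0],[0,0,0.08]],[[0,0,0],[0,0,0.12]],[[0,0,0],[0,0,0.16]],[[0,0,0],[0,0,0.2]],[[0,0,0],[0,0,0.22]],[[0,0,0],[0,0,0.22]],[[0,0,0],[0,0,0.22]]]' 1 20
python3 -m handwheel '[[[0,0,0],[0,0,0]],[[0,0,0],[0,0,0]],[[0,0,0],[0,0,0]],[[0,0,0],[0,0,0]],[[0,0,0],[0,0,0]],[[0,0,0],[0,0,0]],[[0,0,0],[0,0,0]]]' 0.6 40
python3 - <<'E'
from h import *
o=__import__("rig").observe()
o["position"]=np.array([.4572,.1698,.0583]);o["tool_rot"]=down(-24)
step([.583,.195,.110],down(-24),o);step([.583,.195,.0655],down(-24),o)
E
```

```text
time_s: 3.4
position: [0.4567, 0.1702, 0.0586]
tool_rot: [[-0.264, 0.965, -0.0], [0.965, 0.264, -0.0], [-0.0, -0.0, -1.0]]
ft_force: [-0.1, 0.2, 0.0]
grip_width: 0.0853
gripper_force: 0.0
time_s: 4.2
position: [0.4567, 0.1702, 0.0586]
tool_rot: [[0.405, 0.914, -0.0], [0.914, -0.405, -0.0], [-0.0, -0.0, -1.0]]
ft_force: [-0.1, -0.6, 0.3]
grip_width: 0.0856
gripper_force: 0.0
time_s: 4.9
position: [0.4568, 0.1703, 0.0591]
tool_rot: [[0.406, 0.914, 0.001], [0.914, -0.406, 0.0], [0.0, 0.0, -1.0]]
ft_force: [-0.6, 0.4, 5.7]
grip_width: 0.0667
gripper_force: 43.2
shift [0.1484, 0.2093, -0.1034] turn [0.0, 0.0, 0.0] t 4.9 q [ 6.5 27.7 98.3  0.  54.  30.4]
shift [0.1484, 0.2093, -0.0144] turn [0.0, 0.0, 0.0] t 4.9 q [ 6.5 27.7 98.3  0.  54.  30.4]
```

```bash
python3 -m handwheel '[[[0,0,-0.04],[0,0,0]],[[0,0,-0.1],[0,0,0]],[[0.03,0.042,-0.103],[0,0,0]],[[0.07,0.1,-0.103],[0,0,0]],[[0.11,0.155,-0.103],[0,0,0]],[[0.14,0.197,-0.103],[0,0,0]],[[0.1484,0.2093,-0.103],[0,0,0]],[[0.1484,0.2093,-0.08],[0,0,0]],[[0.1484,0.2093,-0.04],[0,0,0]],[[0.1484,0.2093,-0.025],[0,0,0]]]' 0.6 40
python3 -m handwheel '[[[0,0,0.006],[0,0,0]],[[0,0,0.01],[0,0,0]],[[0,0,0.012],[0,0,0]],[[0,0,0.012],[0,0,0]]]' 0.6 40
python3 - <<'E'
from h import *
from rig import *
im,d=get_image("top");P=cloud("top",d).reshape(-1,3)
im2,d2=get_image("scene")
cv2.imwrite("pics/m1.png",np.hstack([cv2.resize(im[120:280,80:240,::-1],(400,400)),cv2.resize(im2[80:240,250:410,::-1],(400,400))]))
E
```

```text
time_s: 5.9
position: [0.5801, 0.1952, 0.0687]
tool_rot: [[0.406, 0.914, -0.005], [0.914, -0.406, -0.001], [-0.003, -0.004, -1.0]]
ft_force: [-0.9, -0.1, -2.5]
grip_width: 0.0668
gripper_force: 45.6
time_s: 6.3
position: [0.5826, 0.1955, 0.0656]
tool_rot: [[0.407, 0.914, 0.001], [0.914, -0.407, 0.0], [0.0, 0.001, -1.0]]
ft_force: [0.3, -0.1, -1.4]
grip_width: 0.0667
gripper_force: 45.6
```

View pics/m1.png

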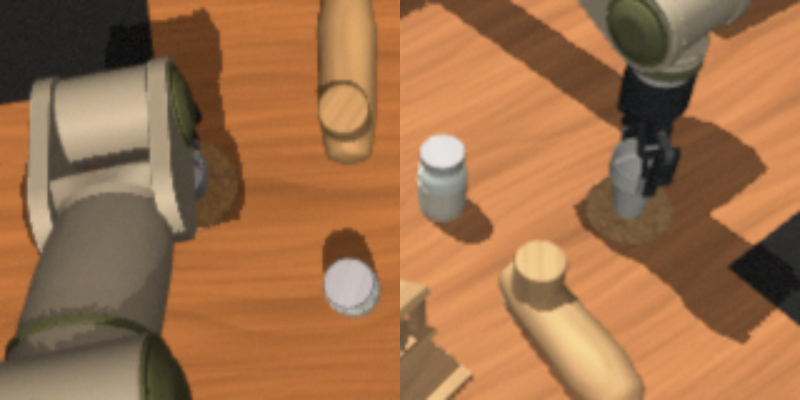

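The left crop has the gripper over the mat at about (190,185). The right crop shows the cup's foot at (630,210), centred on the mat and just about touching. The force still equals the cup's weight, so I'll ease down until contact.

```bash
python3 -m handwheel '[[[0,0,0.001],[0,0,0]],[[0,0,0.002],[0,0,0]],[[0,0,0.003],[0,0,0]],[[0,0,0.003],[0,0,0]]]' 0.6 40
```

```text
time_s: 6.8
position: [0.5828, 0.1957, 0.0651]
tool_rot: [[0.407, 0.914, 0.002], [0.914, -0.407, 0.001], [0.001, 0.001, -1.0]]
ft_force: [-2.3, 0.6, 9.2]
grip_width: 0.067
gripper_force: 46.5
```

```bash
python3 -m handwheel '[[[0,0,-0.002],[0,0,0]],[[0,0,-0.002],[0,0,0]],[[0,0,-0.002],[0,0,0]],[[0,0,-0.002],[0,0,0]],[[0,0,-0.04],[0,0,0]],[[0,0,-0.1],[0,0,0]],[[0,0,-0.2],[0,0,0]],[[0,0,-0.22],[0,0,0]]]' 1 40
python3 - <<'E'
from h import *
o=__import__("rig").observe()
print(o["position"])
o["position"]=np.array([.583,.195,.1733]);o["tool_rot"]=down(-24)
a=-down(-76.5,35,13.5)[:,2];H=np.array([.5716,-.1805,.080])
step(H+.11*a,down(-76.5,35,13.5),o)
E
```

```text
time_s: 7.6
position: [0.5843, 0.1958, 0.1791]
tool_rot: [[0.407, 0.914, 0.009], [0.914, -0.407, 0.001], [0.005, 0.008, -1.0]]
ft_force: [0.6, -0.2, 0.3]
grip_width: 0.0853
gripper_force: 0.0
[0.58430427 0.19577108 0.17913602]
shift [-0.7722, 0.1845, 0.0064] turn [-0.089, 0.1805, 0.2823] t 7.6 q [ 7.5 30.4 68.5 -0.  80.5 31.5]
```

```bash
python3 -m handwheel '[[[-0.0772,0.0185,-0.02],[-0.009,0.018,0.028]],[[-0.7722,0.1845,0.0064],[-0.089,0.1805,0.2823]],[[-0.7722,0.1845,0.0064],[-0.089,0.1805,0.2823]],[[-0.7722,0.1845,0.0064],[-0.089,0.1805,0.2823]],[[-0.7722,0.1845,0.0064],[-0.089,0.1805,0.2823]],[[-0.7722,0.1845,0.0064],[-0.089,0.1805,0.2823]],[[-0.7722,0.1845,0.0064],[-0.089,0.1805,0.2823]],[[-0.7722,0.1845,0.0064],[-0.089,0.1805,0.2823]],[[-0.7722,0.1845,0.0064],[-0.089,0.1805,0.2823]],[[-0.7722,0.1845,0.0064],[-0.089,0.1805,0.2823]]]' 1 40
python3 -m handwheel '[[[0,0,0],[0,0,0]],[[0,0,0],[0,0,0]]]' 1 40
python3 - <<'E'
from h import *
from rig import *
o=observe();print(o["position"],o["q"]);R=down(-76.5,35,13.5);print("rot err deg",np.degrees(Rn.from_matrix(R.T@np.array(o["tool_rot"])).magnitude()))
for n in("top","scene"):
    im,d=get_image(n);np.save(f"pics/{n}2.npy",im);np.save(f"pics/{n}2d.npy",d);Q=cloud(n,d).reshape(-1,3)
    q=Q[(np.hypot(*(Q[:,:2]-[.583,.195]).T)<.045)&(Q[:,2]>.086)&(Q[:,2]<.106)];print(n,len(q),circ(q))
    cv2.imwrite(f"pics/{n}2.png",cv2.resize(im[:,:,::-1],(800,600)))
E
```

```text
time_s: 8.6
position: [0.5092, -0.1964, 0.17]
tool_rot: [[0.798, 0.231, 0.557], [0.189, -0.973, 0.133], [0.573, -0.001, -0.82]]
ft_force: [-1.0, 0.7, 0.4]
grip_width: 0.0856
gripper_force: 0.0
time_s: 8.8
position: [0.5101, -0.1931, 0.1705]
tool_rot: [[0.796, 0.236, 0.557], [0.193, -0.972, 0.135], [0.573, -0.0, -0.819]]
ft_force: [-0.2, -0.5, 0.8]
grip_width: 0.0854
gripper_force: 0.0
[ 0.51009336 -0.19311858  0.17050282] [-47.67041515  17.31105921 101.96965652  40.94006553  50.16010623
   4.66499215]
rot err deg 0.1549765434322604
top 116 (array([0.58316636, 0.19640971]), np.float64(0.03156127406905471))
scene 137 (array([0.58365565, 0.19219873]), np.float64(0.03171838399253815))
```

View pics/scene2.png

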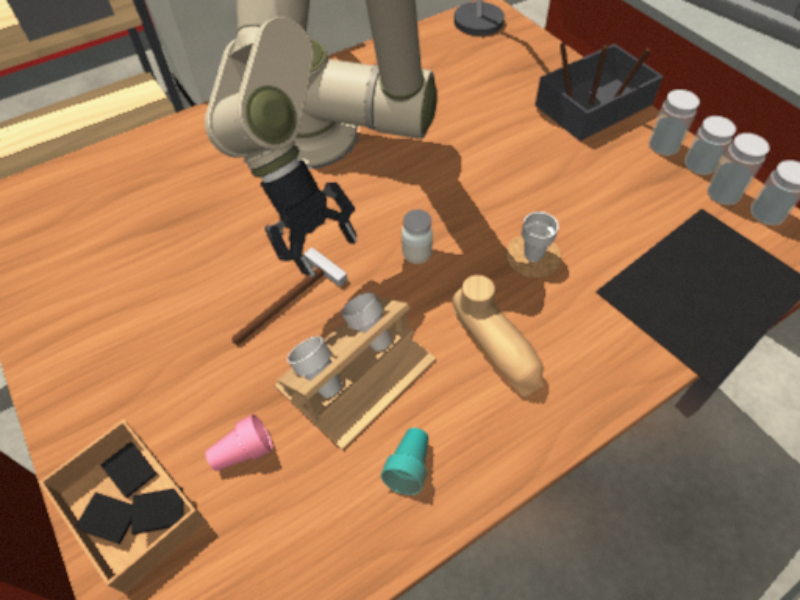

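The cup stands upright on the mat at (540,240). The gripper is in line above the left rack cup (363,312), and nothing else has moved.

```bash
python3 -m handwheel '[[[0,0,0.05],[0,0,0]],[[0,0,0.12],[0,0,0]],[[0,0,0.17],[0,0,0]],[[0,0,0.205],[0,0,0]],[[0,0,0.217],[0,0,0]],[[0,0,0.217],[0,0,0]]]' 1 40
python3 -m handwheel '[[[0,0,0],[0,0,0]],[[0,0,0],[0,0,0]],[[0,0,0],[0,0,0]],[[0,0,0],[0,0,0]],[[0,0,0],[0,0,0]],[[0,0,0],[0,0,0]]]' 0.6 40
```

```text
time_s: 9.5
position: [0.5704, -0.1793, 0.0812]
tool_rot: [[0.797, 0.235, 0.557], [0.192, -0.972, 0.135], [0.573, -0.001, -0.819]]
ft_force: [-0.4, 0.3, 0.4]
grip_width: 0.0854
gripper_force: 0.0
time_s: 10.1
position: [0.5701, -0.1805, 0.0829]
tool_rot: [[0.796, 0.233, 0.559], [0.191, -0.972, 0.133], [0.575, 0.001, -0.818]]
ft_force: [-3.8, 0.3, 6.6]
grip_width: 0.0671
gripper_force: 43.4
```

```bash
python3 -m handwheel '[[[0,0,-0.02],[0,0,0]],[[0,0,-0.06],[0,0,0]],[[0,0,-0.12],[0,0,0]],[[0,0,-0.18],[0,0,0]],[[0,0,-0.2],[0,0,0]],[[0,0,-0.2],[0,0,0]]]' 0.6 40
python3 - <<'E'
from h import *
o=__import__("rig").observe()
print(o["position"])
o["position"]=np.array([.515,-.1941,.1631]);o["tool_rot"]=down(-76.5,35,13.5)
step([.515,-.1941,.22],down(-76.5),o);step([.56,.10,.23],down(-76.5),o)
E
```

```text
time_s: 10.7
position: [0.5142, -0.1942, 0.1646]
tool_rot: [[0.796, 0.232, 0.559], [0.191, -0.973, 0.132], [0.574, 0.002, -0.819]]
ft_force: [0.5, -0.3, -2.4]
grip_width: 0.0666
gripper_force: 45.5
[ 0.51415743 -0.19424574  0.16462032]
shift [0.0653, 0.0, -0.0932] turn [0.0, -0.1944, -0.0] t 10.7 q [-47.3  18.1 102.   41.5  49.1   4.3]
shift [0.2609, -0.5509, 0.0194] turn [0.0, -0.1944, -0.0] t 10.7 q [-47.3  18.1 102.   41.5  49.1   4.3]
```

```bash
python3 -m handwheel '[[[0.01,0,-0.02],[0,-0.02,0]],[[0.03,0,-0.05],[0,-0.06,0]],[[0.055,0,-0.08],[0,-0.105,0]],[[0.0653,0,-0.0932],[0,-0.15,0]],[[0.0653,-0.03,-0.0932],[0,-0.185,0]],[[0.1,-0.1,-0.09],[0,-0.1944,0]],[[0.15,-0.2,-0.07],[0,-0.1944,0]],[[0.2,-0.3,-0.04],[0,-0.1944,0]],[[0.23,-0.4,-0.01],[0,-0.1944,0]],[[0.25,-0.5,0.01],[0,-0.1944,0]]]' 0.6 40
python3 -m handwheel '[[[0.008,-0.0509,0],[0,0,0]],[[0.008,-0.0509,0],[0,0,0]],[[0.008,-0.0509,0],[0,0,0]],[[0.008,-0.0509,0],[0,0,0]]]' 0.6 40
python3 - <<'E'
from h import *
from rig import *
o=observe();print(o["position"],o["q"]);R=down(-76.5);print("rot err deg",np.degrees(Rn.from_matrix(R.T@np.array(o["tool_rot"])).magnitude()))
for n in("top","scene"):
    im,d=get_image(n);np.save(f"pics/{n}3.npy",im);np.save(f"pics/{n}3d.npy",d);Q=cloud(n,d).reshape(-1,3)
    q=Q[(np.hypot(*(Q[:,:2]-o["position"][:2]).T)<.06)&(Q[:,2]>.15)&(Q[:,2]<.29)];print(n,len(q),np.histogram(q[:,2],bins=np.arange(.15,.3,.01))[0])
im=np.load("pics/scene3.npy");c=camera_params("scene");p=c["R"]@o["position"]+c["t"];u=(c["K"]@p/p[2])[:2].astype(int);print(u)
cv2.imwrite("pics/s3.png",cv2.resize(im[max(u[1]-90,0):u[1]+90,u[0]-120:u[0]+120,::-1],(800,600)))
E
```

```text
time_s: 11.7
position: [0.5575, 0.0562, 0.2303]
tool_rot: [[0.972, 0.235, -0.001], [0.235, -0.972, 0.001], [-0.001, -0.001, -1.0]]
ft_force: [0.8, 0.6, -1.8]
grip_width: 0.0663
gripper_force: 45.5
time_s: 12.1
position: [0.555, 0.0785, 0.2313]
tool_rot: [[0.973, 0.233, -0.001], [0.233, -0.973, 0.0], [-0.001, -0.0, -1.0]]
ft_force: [-0.1, -0.2, -1.3]
grip_width: 0.0664
gripper_force: 45.6
[0.55503913 0.07845552 0.23127197] [-4.05748405e+00  2.28998067e+01  7.25915864e+01  7.13747705e-03
  8.45605549e+01  7.24777295e+01]
rot err deg 0.06354062789186488
top 133 [ 0  0  0  0  2  4  3  8 20 10 31 10  8 37]
scene 711 [  0   2  26  32  37  33  70  53  98  92 136  51  39  42]
[313 120]
```

View pics/s3.png

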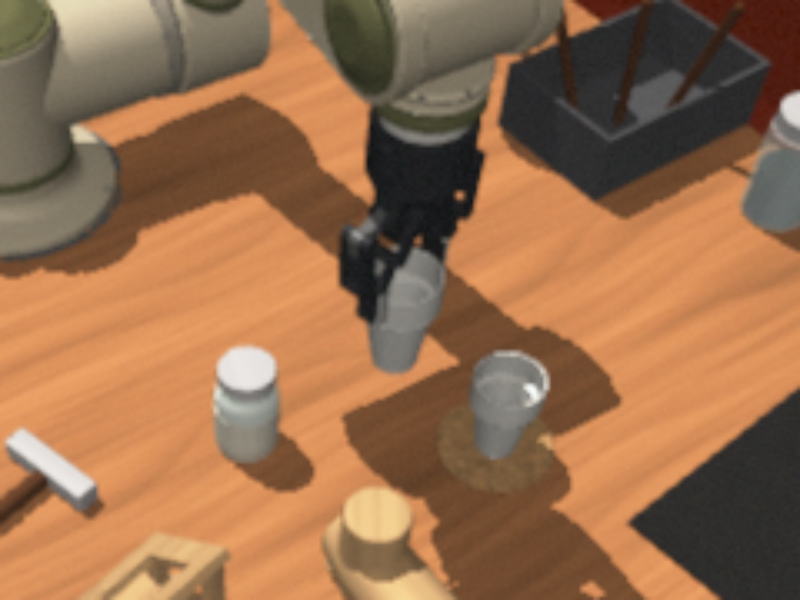

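The held cup hangs upright, with its foot at (395,362) and its mouth at (410,275). The bench cup stands on the mat at (500,410). Next I'll fit both axes in the same view.

```bash
cat >> h.py <<'E'
from scipy.optimize import least_squares
def taper(Q,xy,foot,lo=.006,hi=.057,rad=.045):
    """axis of a cup from its taper points: x,y at mid height and lean (mrad), foot height known"""
    q=Q[(np.hypot(*(Q[:,:2]-xy).T)<rad)&(Q[:,2]>foot+lo)&(Q[:,2]<foot+hi)]
    def f(s):
        h=q[:,2]-foot-.03;return np.hypot(q[:,0]-s[0]-s[2]*h,q[:,1]-s[1]-s[3]*h)-(.0185+.15*(h+.03))
    r=least_squares(f,[*xy,0,0],loss="soft_l1",f_scale=.002);return r.x.round(4),len(q),np.sqrt(np.median(r.fun**2)).round(4)
E
python3 - <<'E'
from h import *
from rig import *
ps=[]
for i in range(3):
    im,d=get_image("scene");Q=cloud("scene",d).reshape(-1,3);ps.append(observe()["position"])
    print("held",taper(Q,np.array([.555,.079]),.172),"stand",taper(Q,np.array([.583,.195]),.006))
    q=Q[(np.hypot(*(Q[:,:2]-[.555,.079]).T)<.03)&(Q[:,2]>.12)];print("low z",np.sort(q[:,2])[:6].round(4))
print(np.array(ps).round(4),np.mean(ps,0))
E
```

```text
held (array([ 0.5552,  0.0752, -0.0225, -0.0497]), 227, np.float64(0.0008)) stand (array([ 0.5834,  0.1927,  0.0323, -0.0398]), 182, np.float64(0.001))
low z [0.1688 0.1692 0.1696 0.1697 0.1726 0.1729]
held (array([ 0.555 ,  0.0753, -0.0296, -0.0545]), 225, np.float64(0.0007)) stand (array([ 0.5833,  0.1927,  0.0432, -0.0342]), 187, np.float64(0.001))
low z [0.1691 0.1703 0.1709 0.1721 0.1724 0.1724]
held (array([ 0.5549,  0.0753, -0.0307, -0.0463]), 228, np.float64(0.0007)) stand (array([ 0.5832,  0.1925,  0.0386, -0.0448]), 181, np.float64(0.0011))
low z [0.171  0.1716 0.1717 0.1718 0.1723 0.1725]
[[0.555  0.0782 0.2318]
 [0.555  0.0783 0.2319]
 [0.5549 0.0784 0.232 ]] [0.55497985 0.07832316 0.23190528]
```

```bash
python3 - <<'E'
from h import *
o=__import__("rig").observe()
o["position"]=np.array([.555,.0783,.2319]);o["tool_rot"]=down(-76.5)
step([.5843,.1955,.2319],down(-76.5,-2.5,13.5),o);step([.5843,.1955,.16],down(-76.5,-2.5,13.5),o)
E
```

```text
shift [0.1117, -0.2142, 0.0] turn [0.0, -0.0139, -0.0] t 12.35 q [-4.1 22.8 72.6  0.  84.6 72.5]
shift [0.1117, -0.2142, 0.1438] turn [0.0, -0.0139, -0.0] t 12.35 q [-4.1 22.8 72.6  0.  84.6 72.5]
```

```bash
python3 -m handwheel '[[[0.02,-0.04,0],[0,-0.0139,0]],[[0.055,-0.11,0],[0,-0.0139,0]],[[0.09,-0.18,0],[0,-0.0139,0]],[[0.1117,-0.2142,0],[0,-0.0139,0]],[[0.1117,-0.2142,0.04],[0,-0.0139,0]],[[0.1117,-0.2142,0.1],[0,-0.0139,0]],[[0.1117,-0.2142,0.1438],[0,-0.0139,0]],[[0.1117,-0.2142,0.1438],[0,-0.0139,0]],[[0.1117,-0.2142,0.1438],[0,-0.0139,0]]]' 0.6 40
python3 - <<'E'
from h import *
from rig import *
ps=[]
for i in range(2):
    im,d=get_image("scene");Q=cloud("scene",d).reshape(-1,3);ps.append(observe()["position"])
    print("held",taper(Q,np.array([.583,.193]),.100,.012),"stand",taper(Q,np.array([.583,.193]),.006))
print(np.array(ps).round(4))
E
```

```text
time_s: 13.25
position: [0.5846, 0.1961, 0.1609]
tool_rot: [[0.972, 0.233, -0.042], [0.233, -0.972, -0.01], [-0.043, 0.0, -0.999]]
ft_force: [-0.2, 0.2, -0.8]
grip_width: 0.0663
gripper_force: 45.6
held (array([ 0.5832,  0.193 , -0.0245, -0.0779]), 164, np.float64(0.0009)) stand (array([ 0.5832,  0.1925,  0.0355, -0.0156]), 164, np.float64(0.001))
held (array([ 0.5835,  0.193 , -0.0275, -0.0673]), 162, np.float64(0.0007)) stand (array([ 0.5833,  0.1927,  0.0378, -0.0468]), 166, np.float64(0.0009))
[[0.5849 0.1962 0.1616]
 [0.5849 0.1963 0.1618]]
```

```bash
python3 -m handwheel '[[[0.0008,0,0.02],[0,0,0]],[[0.002,0,0.05],[0,0,0]],[[0.0034,0,0.08],[0,0,0]],[[0.0043,0,0.1],[0,0,0]],[[0.0049,0,0.115],[0,0,0]],[[0.0049,0,0.115],[0,0,0]]]' 0.6 40
python3 -m handwheel '[[[0.0001,0,0.003],[0,0,0]],[[0.0003,0,0.006],[0,0,0]],[[0.0004,0,0.009],[0,0,0]],[[0.0004,0,0.009],[0,0,0]]]' 0.6 40
```

```text
time_s: 13.95
position: [0.5839, 0.1963, 0.1018]
tool_rot: [[0.971, 0.233, -0.043], [0.233, -0.972, -0.01], [-0.045, -0.0, -0.999]]
ft_force: [0.2, 0.0, -1.1]
grip_width: 0.0665
gripper_force: 45.6
time_s: 14.35
position: [0.5843, 0.1963, 0.0985]
tool_rot: [[0.971, 0.234, -0.041], [0.233, -0.972, -0.01], [-0.043, 0.0, -0.999]]
ft_force: [-0.3, -0.0, 1.0]
grip_width: 0.0664
gripper_force: 45.8
```

```bash
python3 -m handwheel '[[[0.0001,0,0.002],[0,0,0]],[[0.0002,0,0.004],[0,0,0]],[[0.0002,0,0.004],[0,0,0]]]' 0.6 40
```

```text
time_s: 14.65
position: [0.585, 0.1965, 0.0984]
tool_rot: [[0.972, 0.234, -0.038], [0.233, -0.972, -0.01], [-0.04, 0.0, -0.999]]
ft_force: [-1.9, -0.4, 12.3]
grip_width: 0.0664
gripper_force: 46.8
```

```bash
python3 -m handwheel '[[[-0.0001,0,-0.003],[0,0,0]],[[-0.0001,0,-0.003],[0,0,0]],[[-0.0001,0,-0.003],[0,0,0]],[[-0.0001,0,-0.003],[0,0,0]],[[-0.0013,0,-0.03],[0,0,0]],[[-0.0043,0,-0.1],[0,0,0]],[[-0.0077,0,-0.18],[0,0,0]],[[-0.0077,0,-0.18],[0,0,0]]]' 1 40
python3 - <<'E'
from h import *
from rig import *
im,d=get_image("scene");Q=cloud("scene",d).reshape(-1,3);o=observe()
print("stand",taper(Q,np.array([.583,.193]),.006))
for zl,zh in((.07,.095),(.098,.118),(.112,.135)):
    q=Q[(np.hypot(*(Q[:,:2]-[.583,.195]).T)<.045)&(Q[:,2]>zl)&(Q[:,2]<zh)];print(zl,len(q),circ(q),np.sort(q[:,2])[-3:])
cv2.imwrite("pics/s4.png",cv2.resize(im[100:200,290:400,::-1],(660,600),interpolation=cv2.INTER_CUBIC))
p=o["position"];print(p)
a=-down(-76.5,35,13.5)[:,2];H=np.array([.599,-.2965,.080])
step(H+.13*a,down(-76.5,35,13.5),o);print(H+.13*a)
E
```

```text
time_s: 15.45
position: [0.5861, 0.1967, 0.1916]
tool_rot: [[0.972, 0.234, -0.032], [0.233, -0.972, -0.009], [-0.034, 0.001, -0.999]]
ft_force: [0.3, 0.4, -0.6]
grip_width: 0.0852
gripper_force: 0.0
stand (array([ 5.829e-01,  1.931e-01, -4.000e-04, -3.200e-03]), 114, np.float64(0.0005))
0.07 197 (array([0.58634645, 0.18907858]), np.float64(0.028417270412920394)) [0.09482375 0.09494401 0.09499196]
0.098 223 (array([0.58431146, 0.1920187 ]), np.float64(0.031114722873402827)) [0.1176516  0.11795577 0.11796326]
0.112 184 (array([0.58401864, 0.19191675]), np.float64(0.03142828340355029)) [0.12822292 0.12864766 0.12933583]
[0.58509754 0.19651478 0.18857256]
shift [-0.352, 0.9652, 0.0182] turn [0.0001, 0.2066, 0.0001] t 15.5 q [ 7.7 31.3 65.3 -0.3 85.5 84.2]
[ 0.5264953  -0.31390684  0.18648977]
```

View pics/s4.png

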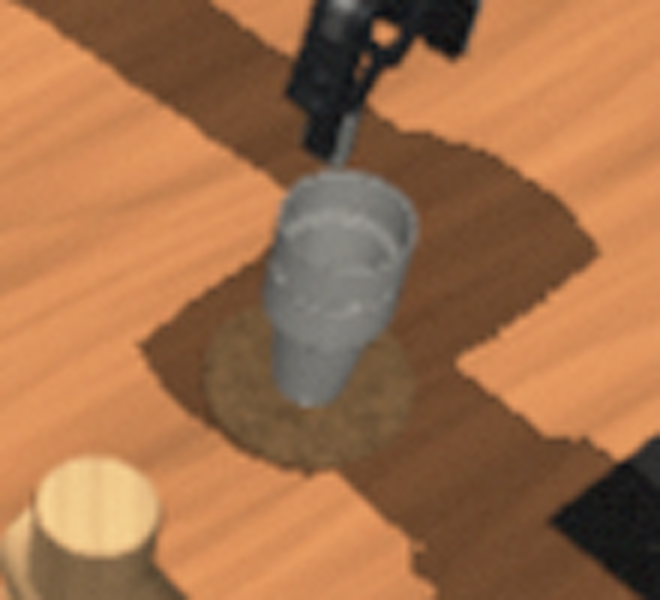

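The bottom crop shows the second cup seated in the first. The stack is straight, with its foot at (310,395) and rim at (350,210). Next is the right rack cup.

```bash
python3 -m handwheel '[[[-0.03,0.08,-0.02],[0,0.02,0]],[[-0.352,0.9652,0.0182],[0,0.2066,0]],[[-0.352,0.9652,0.0182],[0,0.2066,0]],[[-0.352,0.9652,0.0182],[0,0.2066,0]],[[-0.352,0.9652,0.0182],[0,0.2066,0]],[[-0.352,0.9652,0.0182],[0,0.2066,0]],[[-0.352,0.9652,0.0182],[0,0.2066,0]],[[-0.352,0.9652,0.0182],[0,0.2066,0]],[[-0.352,0.9652,0.0182],[0,0.2066,0]],[[-0.352,0.9652,0.0182],[0,0.2066,0]]]' 1 40
python3 -m handwheel '[[[0,0,0],[0,0,0]],[[0,0,0],[0,0,0]],[[0,0,0],[0,0,0]]]' 1 40
python3 - <<'E'
from h import *
H=np.array([.599,-.2965,.080]);R=down(-76.5,35,13.5)
step(H-.0015*R[:,2],R)
E
```

```text
time_s: 16.5
position: [0.5305, -0.2644, 0.1846]
tool_rot: [[0.8, 0.233, 0.552], [0.19, -0.973, 0.134], [0.568, -0.002, -0.823]]
ft_force: [0.7, 0.6, 0.1]
grip_width: 0.0856
gripper_force: 0.0
time_s: 16.8
position: [0.5313, -0.2613, 0.1851]
tool_rot: [[0.8, 0.234, 0.552], [0.192, -0.972, 0.135], [0.568, -0.002, -0.823]]
ft_force: [-0.0, 0.0, 0.2]
grip_width: 0.0854
gripper_force: 0.0
shift [-0.0247, 0.1006, 0.2351] turn [-0.0006, 0.002, -0.0002] t 16.8 q [-51.2  21.1  92.3  38.   56.7   6.7]
```

```bash
python3 -m handwheel '[[[-0.0247,0.05,0],[0,0.002,0]],[[-0.0247,0.1006,0.02],[0,0.002,0]],[[-0.0247,0.1006,0.07],[0,0.002,0]],[[-0.0247,0.1006,0.07],[0,0.002,0]],[[-0.0247,0.1006,0.07],[0,0.002,0]]]' 1 40
python3 - <<'E'
from h import *
H=np.array([.599,-.2965,.080]);R=down(-76.5,35,13.5)
step(H-.0015*R[:,2],R)
E
```

```text
time_s: 17.3
position: [0.5529, -0.3075, 0.15]
tool_rot: [[0.796, 0.236, 0.558], [0.192, -0.972, 0.136], [0.574, -0.001, -0.819]]
ft_force: [-0.7, -0.2, 0.1]
grip_width: 0.0856
gripper_force: 0.0
shift [-0.0027, 0.0006, 0.1661] turn [-0.0007, -0.0001, 0.0003] t 17.3 q [-52.6  27.7  88.1  39.5  55.8   3.4]
```

```bash
python3 -m handwheel '[[[-0.0015,0,0.04],[0,0,0]],[[-0.0015,0,0.09],[0,0,0]],[[-0.0015,0,0.135],[0,0,0]],[[-0.0015,0,0.16],[0,0,0]],[[-0.0015,0,0.166],[0,0,0]],[[-0.0015,0,0.166],[0,0,0]]]' 1 40
python3 -m handwheel '[[[0,0,0],[0,0,0]],[[0,0,0],[0,0,0]],[[0,0,0],[0,0,0]],[[0,0,0],[0,0,0]],[[0,0,0],[0,0,0]],[[0,0,0],[0,0,0]]]' 0.6 40
```

```text
time_s: 17.9
position: [0.5986, -0.298, 0.0824]
tool_rot: [[0.796, 0.234, 0.559], [0.192, -0.972, 0.134], [0.575, 0.001, -0.818]]
ft_force: [0.4, 0.6, 1.0]
grip_width: 0.0854
gripper_force: 0.0
time_s: 18.5
position: [0.5984, -0.2986, 0.0833]
tool_rot: [[0.795, 0.233, 0.56], [0.192, -0.972, 0.133], [0.575, 0.001, -0.818]]
ft_force: [-4.0, 1.5, 6.3]
grip_width: 0.0667
gripper_force: 42.7
```

```bash
python3 -m handwheel '[[[0,0,-0.02],[0,0,0]],[[0,0,-0.06],[0,0,0]],[[0,0,-0.12],[0,0,0]],[[0,0,-0.18],[0,0,0]],[[0,0,-0.2],[0,0,0]],[[0,0,-0.2],[0,0,0]]]' 0.6 40
python3 - <<'E'
from h import *
step([.54,-.30,.26],down(-76.5));step([.56,.04,.27],down(-76.5))
E
```

```text
time_s: 19.1
position: [0.5423, -0.3123, 0.1649]
tool_rot: [[0.795, 0.232, 0.56], [0.191, -0.973, 0.132], [0.575, 0.002, -0.818]]
ft_force: [-0.8, 0.1, -0.5]
grip_width: 0.0668
gripper_force: 45.1
shift [0.1104, -0.0246, -0.155] turn [0.0008, -0.195, -0.0002] t 19.1 q [-53.9  26.1  88.   38.9  57.5   3.6]
shift [0.2838, -0.6766, -0.0594] turn [0.0008, -0.195, -0.0002] t 19.1 q [-53.9  26.1  88.   38.9  57.5   3.6]
```

```bash
python3 -m handwheel '[[[0.02,0,-0.03],[0,-0.02,0]],[[0.05,0,-0.08],[0,-0.06,0]],[[0.09,-0.01,-0.125],[0,-0.105,0]],[[0.11,-0.0246,-0.155],[0,-0.15,0]],[[0.12,-0.07,-0.155],[0,-0.185,0]],[[0.15,-0.15,-0.145],[0,-0.195,0]],[[0.17,-0.24,-0.13],[0,-0.195,0]],[[0.2,-0.33,-0.115],[0,-0.195,0]],[[0.22,-0.42,-0.1],[0,-0.195,0]],[[0.24,-0.51,-0.085],[0,-0.195,0]]]' 0.6 40
python3 -m handwheel '[[[0.02,-0.1,0],[0,0,0]],[[0.02,-0.17,0],[0,0,0]],[[0.02,-0.21,0],[0,0,0]],[[0.02,-0.21,0],[0,0,0]],[[0.02,-0.21,0],[0,0,0]]]' 0.6 40
python3 - <<'E'
from h import *
from rig import *
ps=[]
for i in range(3):
    im,d=get_image("scene");Q=cloud("scene",d).reshape(-1,3);p=np.array(observe()["position"]);ps.append(p)
    print("held",taper(Q,p[:2],p[2]-.06),"stand",taper(Q,np.array([.583,.193]),.006))
    q=Q[(np.hypot(*(Q[:,:2]-p[:2]).T)<.03)&(Q[:,2]>.14)];print("low z-p",(np.sort(q[:,2])[:5]-p[2]).round(4))
print(np.array(ps).round(4))
E
```

```text
time_s: 20.1
position: [0.555, -0.0438, 0.2658]
tool_rot: [[0.972, 0.235, -0.003], [0.235, -0.972, 0.001], [-0.002, -0.002, -1.0]]
ft_force: [1.6, 0.0, -1.3]
grip_width: 0.0667
gripper_force: 45.2
time_s: 20.6
position: [0.5403, 0.0583, 0.2663]
tool_rot: [[0.972, 0.235, -0.002], [0.235, -0.972, -0.0], [-0.002, -0.0, -1.0]]
ft_force: [-0.2, 0.8, -1.2]
grip_width: 0.0664
gripper_force: 45.2
held (array([ 0.5399,  0.0563, -0.0078, -0.0613]), 240, np.float64(0.0008)) stand (array([ 0.583 ,  0.1933, -0.0035,  0.0081]), 110, np.float64(0.0006))
low z-p [-0.0636 -0.0618 -0.0617 -0.0611 -0.0606]
held (array([ 0.5401,  0.0555, -0.0169, -0.0639]), 236, np.float64(0.0008)) stand (array([ 0.5827,  0.1933,  0.022 , -0.0113]), 111, np.float64(0.0007))
low z-p [-0.061  -0.0608 -0.0602 -0.0601 -0.06  ]
held (array([ 0.5402,  0.0552, -0.0213, -0.0603]), 239, np.float64(0.0007)) stand (array([ 0.583 ,  0.1933, -0.0155,  0.0165]), 111, np.float64(0.0007))
low z-p [-0.0651 -0.0621 -0.062  -0.061  -0.0608]
[[0.5405 0.0577 0.2664]
 [0.5405 0.0573 0.2666]
 [0.5405 0.0572 0.2667]]
```

```bash
python3 - <<'E'
from h import *
o=__import__("rig").observe()
o["position"]=np.array([.5405,.0572,.2666])
step([.5847,.195,.2666],down(-76.5,-2.5,13.5),o);step([.5847,.195,.192],down(-76.5,-2.5,13.5),o)
E
```

```text
shift [0.15, -0.2475, -0.0002] turn [-0.0001, -0.0134, -0.0003] t 20.75 q [-6.4 19.9 71.4 -0.  88.8 70.1]
shift [0.1503, -0.2475, 0.149] turn [-0.0001, -0.0134, -0.0003] t 20.75 q [-6.4 19.9 71.4 -0.  88.8 70.1]
```

```bash
python3 -m handwheel '[[[0.025,-0.04,0],[0,-0.0134,0]],[[0.07,-0.115,0],[0,-0.0134,0]],[[0.115,-0.19,0],[0,-0.0134,0]],[[0.145,-0.24,0],[0,-0.0134,0]],[[0.15,-0.2475,0.02],[0,-0.0134,0]],[[0.15,-0.2475,0.07],[0,-0.0134,0]],[[0.1503,-0.2475,0.12],[0,-0.0134,0]],[[0.1503,-0.2475,0.149],[0,-0.0134,0]],[[0.1503,-0.2475,0.149],[0,-0.0134,0]],[[0.1503,-0.2475,0.149],[0,-0.0134,0]]]' 0.6 40
python3 - <<'E'
from h import *
from rig import *
ps=[]
for i in range(2):
    im,d=get_image("scene");Q=cloud("scene",d).reshape(-1,3);p=np.array(observe()["position"]);ps.append(p)
    print("held",taper(Q,p[:2]-[0,.003],p[2]-.061,.010),"stand",taper(Q,np.array([.583,.193]),.006))
    for zl,zh in((.098,.116),(.112,.132)):
        q=Q[(np.hypot(*(Q[:,:2]-[.583,.195]).T)<.045)&(Q[:,2]>zl)&(Q[:,2]<zh)];print(zl,len(q),circ(q))
print(np.array(ps).round(4))
E
```

```text
time_s: 21.75
position: [0.5846, 0.1948, 0.193]
tool_rot: [[0.972, 0.232, -0.042], [0.232, -0.973, -0.01], [-0.043, 0.0, -0.999]]
ft_force: [-1.0, -0.1, -0.8]
grip_width: 0.0666
gripper_force: 45.2
held (array([ 0.5828,  0.1924, -0.0011, -0.0705]), 182, np.float64(0.0008)) stand (array([0.5829, 0.1932, 0.0159, 0.    ]), 113, np.float64(0.0007))
0.098 128 (array([0.58482723, 0.19152175]), np.float64(0.03083497842618517))
0.112 133 (array([0.58443338, 0.1919054 ]), np.float64(0.03098003838104842))
held (array([ 0.5833,  0.1926,  0.0016, -0.0559]), 182, np.float64(0.0009)) stand (array([0.5829, 0.1934, 0.0116, 0.0218]), 111, np.float64(0.0006))
0.098 134 (array([0.5845031 , 0.19153852]), np.float64(0.030966425718254875))
0.112 130 (array([0.58408184, 0.19179708]), np.float64(0.03118089247821892))
[[0.5848 0.1951 0.1936]
 [0.5848 0.1953 0.1938]]
```

```bash
python3 -m handwheel '[[[0.0008,0,0.02],[0,0,0]],[[0.002,0,0.05],[0,0,0]],[[0.0034,0,0.08],[0,0,0]],[[0.0043,0,0.1],[0,0,0]],[[0.005,0,0.117],[0,0,0]],[[0.005,0,0.117],[0,0,0]]]' 0.6 40
python3 -m handwheel '[[[0.0001,0,0.003],[0,0,0]],[[0.0003,0,0.006],[0,0,0]],[[0.0004,0,0.009],[0,0,0]],[[0.0004,0,0.009],[0,0,0]]]' 0.6 40
```

```text
time_s: 22.45
position: [0.5839, 0.1958, 0.1331]
tool_rot: [[0.971, 0.234, -0.043], [0.233, -0.972, -0.01], [-0.045, -0.0, -0.999]]
ft_force: [0.9, 0.3, -1.7]
grip_width: 0.0668
gripper_force: 45.2
time_s: 22.85
position: [0.5843, 0.1959, 0.1297]
tool_rot: [[0.971, 0.234, -0.042], [0.233, -0.972, -0.01], [-0.043, -0.0, -0.999]]
ft_force: [-0.2, -0.1, -1.7]
grip_width: 0.0666
gripper_force: 45.2
```

```bash
python3 -m handwheel '[[[0.0001,0,0.002],[0,0,0]],[[0.0002,0,0.004],[0,0,0]],[[0.0002,0,0.004],[0,0,0]]]' 0.6 40
```

```text
time_s: 23.15
position: [0.5849, 0.1959, 0.129]
tool_rot: [[0.972, 0.234, -0.039], [0.233, -0.972, -0.01], [-0.04, 0.0, -0.999]]
ft_force: [-0.3, 0.0, 5.5]
grip_width: 0.0669
gripper_force: 45.8
```

```bash
python3 -m handwheel '[[[0,0,0],[0,0,0]],[[0,0,0],[0,0,0]],[[0,0,0],[0,0,0]],[[0,0,0],[0,0,0]],[[-0.0013,0,-0.03],[0,0,0]],[[-0.0043,0,-0.1],[0,0,0]],[[-0.0086,0,-0.2],[0,0,0]],[[-0.0086,0,-0.2],[0,0,0]],[[-0.2,0,-0.2],[0,0,0]],[[-0.3,0,-0.2],[0,0,0]]]' 1 40
python3 -m handwheel '[[[-0.1,0.2,0],[0,0,0]],[[-0.2,0.4,0],[0,0,0]],[[-0.2,0.4,0],[0,0,0]],[[-0.2,0.4,0],[0,0,0]],[[-0.2,0.4,0],[0,0,0]],[[-0.2,0.4,0],[0,0,0]],[[-0.2,0.4,0],[0,0,0]]]' 1 40
python3 - <<'E'
from h import *
from rig import *
for n in("top","scene"):
    im,d=get_image(n);Q=cloud(n,d).reshape(-1,3)
    print(n,"stand",taper(Q,np.array([.583,.193]),.006))
    for zl,zh in((.102,.119),(.128,.148),(.148,.165)):
        q=Q[(np.hypot(*(Q[:,:2]-[.583,.195]).T)<.045)&(Q[:,2]>zl)&(Q[:,2]<zh)]
        if len(q)>9: print(zl,len(q),circ(q),np.sort(q[:,2])[-3:])
    cv2.imwrite(f"pics/{n}5.png",cv2.resize(im[:,:,::-1],(800,600)))
    if n=="scene": cv2.imwrite("pics/s5.png",cv2.resize(im[90:200,290:400,::-1],(600,600),interpolation=cv2.INTER_CUBIC))
E
```

```text
time_s: 24.15
position: [0.4861, 0.1722, 0.2309]
tool_rot: [[0.971, 0.233, -0.043], [0.233, -0.972, -0.01], [-0.044, -0.0, -0.999]]
ft_force: [0.8, -0.3, 0.8]
grip_width: 0.0855
gripper_force: 0.0
time_s: 24.85
position: [0.4366, -0.0453, 0.2362]
tool_rot: [[0.972, 0.232, -0.042], [0.232, -0.973, -0.01], [-0.043, -0.0, -0.999]]
ft_force: [0.5, -0.5, -0.4]
grip_width: 0.0856
gripper_force: 0.0
top stand (array([0.5896, 0.2061, 0.6735, 0.4378]), 14, np.float64(0.0031))
0.102 104 (array([0.57986292, 0.19314951]), np.float64(0.027417875775654504)) [0.11870736 0.11886315 0.11893185]
0.128 171 (array([0.58284644, 0.19656585]), np.float64(0.030416048065507933)) [0.14739736 0.14774102 0.14794941]
0.148 119 (array([0.58351875, 0.19727014]), np.float64(0.03155623590862205)) [0.15967534 0.16143401 0.16293784]
scene stand (array([ 0.5828,  0.1932, -0.0012,  0.0019]), 111, np.float64(0.0007))
0.102 140 (array([0.58633942, 0.1891469 ]), np.float64(0.0287587211116834)) [0.11850772 0.118537   0.1189086 ]
0.128 234 (array([0.58461165, 0.19304838]), np.float64(0.03122199565362978)) [0.14793036 0.14796948 0.14797395]
0.148 130 (array([0.58411639, 0.19312459]), np.float64(0.031522081527167144)) [0.15816875 0.15863252 0.15871145]
```

View pics/s5.png

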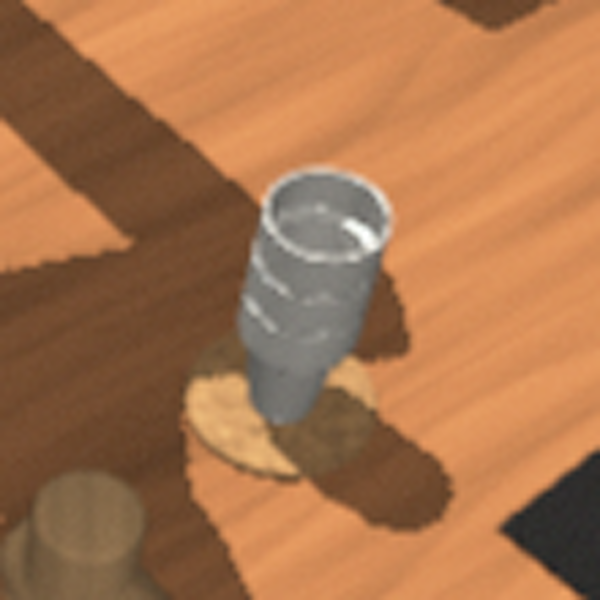

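View pics/top5.png

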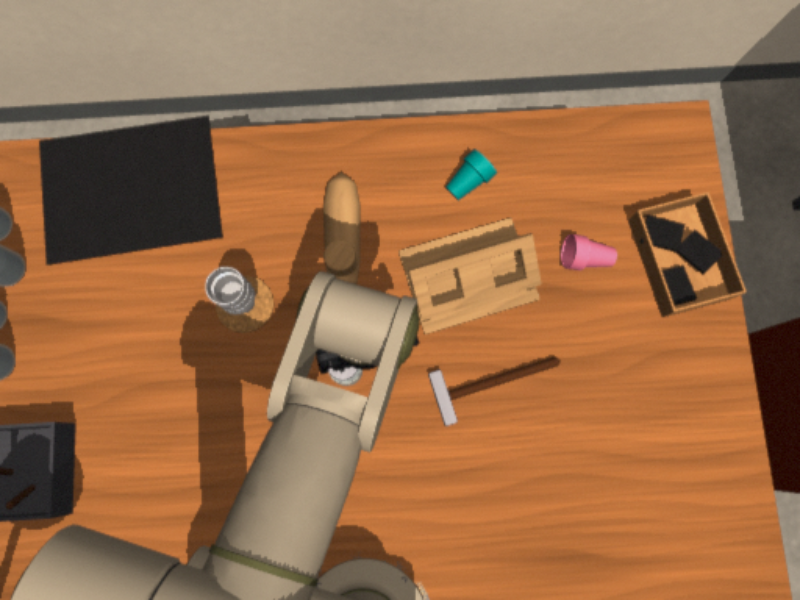

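The side crop shows all three cups in one straight stack, foot at (280,410) and rim at (325,215). The top view shows the rack empty and the jar, hammer and last where they were. The measured rim heights fit 30 mm steps.

```bash
python3 -c "
from rig import *
print(close_job())"
```

```text
the job is handed in; nothing more can be done
None
```

The three cups are nested in one straight, upright stack on the cork mat, and the job was handed in at about 25 s; the jar, hammer and shoe last look unmoved in the last pictures, and no verdict was returned.

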